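# Scan the bin of blue caps

## Task

Book in the bin of blue caps: take the yellow hand scanner out of its holster, point its window squarely at the middle of the barcode label on that bin's sloped front from about 10 cm away, and hold it still for a good second so that it reads by itself, without letting it read another bin's label. Then lower it back into its holster without dropping it, nose down and fully home, upright, with the handle out over the notch as it was. Leave everything else on the bench where it stands.

Things in the scene. Friction and masses are not known exactly. Their poses are not given: they have to be found in the camera images.
- scanner: cordless pistol barcode scanner, loose, about 220 g. Origin: centre of its reading window, in the nose face; z points from the window to the rear of the head, so it looks out along -z. Parked: nose down, z up, handle to -x. Head 110 mm long: black nose block z 0 to 34 mm, 52 (x) x 64 (y) mm; behind it to z = 110 mm a flat-sided yellow body 46 x 46 mm
- scanner_grip (a point): place to grip the scanner, across y: on the head's axis in the yellow body (46 mm wide here), at (0, 0, 0.086) in the scanner's frame, 24 mm from the rear end
- scanner_spot (a point): the aiming spot: the point 100 mm straight in front of the window, at (0, 0, -0.100) in the scanner's frame. The scanner reads by itself, at any roll about its z axis, when held still for 0.8 s with the window 50 to 160 mm from a label, square to it within about 17 degrees and aimed at its middle
- scanner_butt (a point): butt of the scanner's black handle, at (-0.130, 0, 0.090) in the scanner's frame. The handle (30 mm wide in y, 34 mm thick) leaves the -x side of the yellow body at z = 50 to 86 mm and runs along -x, rising to z = 111 mm at its end 133 mm from the head's axis
- holster: black scanner holster screwed to the table, base 130 (x) x 110 (y) mm. Origin: centre of its underside; z up. Rectangular cup, inside 60 (x) x 72 (y) mm, floor at z = 24 mm, rim 66 mm, flared lips to 74 mm, notch for the handle in the -x wall (towards the robot). The scanner sits with its frame parallel to the holster's, origin at (0, 0, 0.024), 4 mm play each side
- label_blue: the paper barcode label (100 wide x 52 mm high) on the sloped front of the bin of blue caps. Origin: its centre. z = outward normal, up and towards the robot, 37 degrees from vertical; x runs up the slope, y level to the left. Fixed. This is the one to scan
- label_clear: the paper barcode label (100 wide x 52 mm high) on the sloped front of the bin of clear cups. Origin: its centre. z = outward normal, up and towards the robot, 37 degrees from vertical; x runs up the slope, y level to the left. Fixed
- label_white: the paper barcode label (100 wide x 52 mm high) on the sloped front of the bin of white discs. Origin: its centre. z = outward normal, up and towards the robot, 37 degrees from vertical; x runs up the slope, y level to the left. Fixed
- bin_blue: grey open-fronted bin heaped with dark blue caps; 170 mm wide (y), 200 mm deep (x), 130 mm high, fixed, origin at the centre of its underside, label front to its own -x (roughly towards the robot): a 30 mm upright lip, then a 37 degree slope up to 71 mm high. Contents up to 130 mm high
- bin_clear: grey open-fronted bin heaped with clear cups; 170 mm wide (y), 200 mm deep (x), 130 mm high, fixed, origin at the centre of its underside, label front to its own -x (roughly towards the robot): a 30 mm upright lip, then a 37 degree slope up to 71 mm high. Contents up to 130 mm high
- bin_white: grey open-fronted bin heaped with white sealing discs; 170 mm wide (y), 200 mm deep (x), 130 mm high, fixed, origin at the centre of its underside, label front to its own -x (roughly towards the robot): a 30 mm upright lip, then a 37 degree slope up to 71 mm high. Contents up to 130 mm high
- cap_a: loose assembled part, a blue flared cap (53 mm across) with a clear cup standing on it, 69 mm high, origin at the centre of its foot; bystander
- cap_b: loose assembled part, a blue flared cap (53 mm across) with a clear cup standing on it, 69 mm high, origin at the centre of its foot; bystander
- cap_c: loose assembled part, a blue flared cap (53 mm across) with a clear cup standing on it, 69 mm high, origin at the centre of its foot; bystander
- marker: loose white marker pen with a blue cap, lying along its x, 140 mm long, 18 mm thick, origin under its middle; bystander
- tape: loose dark desk tape dispenser with a brown roll, 165 (x) x 62 (y) mm, 80 mm high, 0.8 kg, origin at the centre of its underside; bystander
- sanitiser: loose white round bottle with a blue cap, 60 mm across, 170 mm high, origin at the centre of its foot; bystander
Things that resemble listed ones, but are neither listed nor needed, are in the scene too. What is shaped like the scanner but green is not meant.

How it is judged (in metres and radians):
On the way:
1. the scanner is held still, its window 50 to 160 mm from the label of the blue caps' bin, square to it and its aiming spot on the middle of the label, for 0.8 s (z of scanner in the frame of label_blue between 0.05 and 0.16 m and x of scanner_spot in the frame of label_blue between -0.02 and 0.02 m and y of scanner_spot in the frame of label_blue between -0.025 and 0.025 m and angle between the z axis of scanner and the z axis of label_blue, either way round below 0.3 rad and linear speed of scanner below 0.03 m/s and angular speed of scanner below 0.2 rad/s), for 0.8 s.
At the end, for the whole second after the job is handed in: the scanner stands at rest nose down in its holster: window centre within 8 mm sideways and 5 mm in height of its seat, within about 6 degrees of upright, handle out over the notch; every bystander is within 30 mm of where it began (x of scanner in the frame of holster between -0.008 and 0.008 m and y of scanner in the frame of holster between -0.008 and 0.008 m and z of scanner in the frame of holster between 0.018 and 0.029 m and angle between scanner's own z axis and vertical below 0.1 rad and x of scanner_butt in the frame of holster below -0.11 m and linear speed of scanner below 0.02 m/s and distance of each of cap_a, cap_b, cap_c, marker, tape, sanitiser from where it was at the start of the episode below 0.03 m); the robot touches nothing.
It fails at once if the scanner reads another bin's label (held still, aimed at its middle within about 20 mm, square within 17 degrees and 50 to 160 mm away) ((z of scanner in the frame of label_clear between 0.05 and 0.16 m and x of scanner_spot in the frame of label_clear between -0.02 and 0.02 m and y of scanner_spot in the frame of label_clear between -0.025 and 0.025 m and angle between the z axis of scanner and the z axis of label_clear, either way round below 0.3 rad and linear speed of scanner below 0.03 m/s and angular speed of scanner below 0.2 rad/s) or (z of scanner in the frame of label_white between 0.05 and 0.16 m and x of scanner_spot in the frame of label_white between -0.02 and 0.02 m and y of scanner_spot in the frame of label_white between -0.025 and 0.025 m and angle between the z axis of scanner and the z axis of label_white, either way round below 0.3 rad and linear speed of scanner below 0.03 m/s and angular speed of scanner below 0.2 rad/s)).
It fails at once if the scanner is dropped: it moves faster than 0.5 m/s with no finger on it (a fall of about 13 mm) (contact force between the fingers and scanner below 0.05 N and linear speed of scanner above 0.5 m/s).
It fails at once if a bystander is moved more than 30 mm (distance of any of cap_a, cap_b, cap_c, marker, tape, sanitiser from where it was at the start of the episode above 0.03 m).
It also fails if it takes over 51 s, if anything falls off the work surface, if the arm or the gripper's body presses on something with over 40 N, if the wrist force passes 120 N, or if a joint passes its speed limit or range.

## Robot

A 6-joint arm with a two-finger parallel gripper is mounted at the origin on the work surface. World frame = base frame: x ahead of the robot, y to its left, z up, the work surface at z = 0. Lengths are in mm, angles in rad, forces in N, time in s.
With the tool pointing down it reaches from about 275 to 750 mm from the base axis. Payload 10.2 kg.
Tool frame: the origin (TCP) lies midway between the tips of the shut fingers; the grasp point (between the pads) lies 19 mm behind it; z points along the fingers, y is the line along which they close (so a half turn about z gives the same grasp; the last joint's range is limited). The gripper opens to 85 mm and grips with 20 to 120 N. Pads are 22 mm wide; open, the fingers measure 114 mm over their backs; the gripper's body (76 mm by 85 mm) begins 54 mm behind the grasp point. The pads swing forward as they close: fully open they stand 13 mm farther back than shut.
Start: joints at [-1.377, 0.313, 1.498, -0, 1.331, -0.223], TCP at [212.527, -480.066, 231.294] pointing down, gripper open.
Joint ranges: [-2.94, 2.94], [-0.97, 2.17], [0.19, 2.56], [-1.23, 4.37], [0.02, 3.11], [-2.88, 2.88]. Speed limits (rad/s): [2.39, 2.39, 3.01, 3.14, 3.14, 3.14].

## Interface

Orientations are given as a unit quaternion [w, x, y, z].
In Python, from rig import ctrl gives the robot as it stands.
- The arm moves only by the tool arm_command, never from a script. Its argument "increments" is a list of rows, each an object with "dr": the turn, a rotation vector about the tool's x, y, z in units of pi/4 rad (1.0 is pi/4 rad), a list of three; "offset": the shift along the tool's x, y, z in units of 120 mm (1.0 is 120 mm), a list of three; "hand": the opening, from -1 (shut) to 1 (fully open). A call has 1 to 8 rows; each row shifts and turns the commanded pose from where the row before left it, along the tool's axes as they then stand; what a row does not reach is not made up. A row lasts 1/10 s, in which the tool goes at most 50 mm and 8.59 degrees, less where a joint would pass 70% of its speed; a pose out of reach is approached as far as the arm can. A call with a number of a shift or a turn outside -1 to 1 is refused whole. A call with a gripper value outside its range is refused whole. The fingers move at their own pace and stop on an object; "grip_force" is the grip in N (left out, the last holds). Time passes only in rows, so rows that do not move let the fingers close. It gives the time, the measured TCP pose, the force, the opening and the grip force at its end, in the units of the state.
- ctrl.sense(): the state, without advancing time (a new reading comes with each control period).
- ctrl.capture(name): name is "scene" or "top" or "wrist"; returns the picture (400x640x3 uint8, red, green, blue); there is no depth.
- ctrl.camera_info(name): a dict with "K" (3x3 intrinsics, pixels), "R" (3x3) and "t" (3): a world point X has camera coordinates R X + t. Camera axes: x right, y down, z forward; pixel columns grow to the right and rows downward; lengths in mm; the calibration is good to about 2 mm. The wrist camera is an equidistant fisheye: a pixel r from the principal point sees the ray r / f radians off the axis. A picture is of the moment at which its call begins: read the wrist's pose just before it. camera_info takes no time and is no camera call; for the wrist camera it gives the pose at the moment of the call.
- ctrl.finish_job(): hands the job in; it is judged then, once.
The state is a dict: "time_s": time; "joints": joint angles; "dq": joint speeds; "tau": joint torques, N m; "eef_pos": TCP position; "ee_rot": TCP orientation; "force": force on the tool from outside, world axes, zero at the start; "wrist_torque": the same for the moment, N m; "grip_width": opening from 0.0 (shut) to 1.0 (fully open); "grip_force": force on a finger pad.
Only numpy, scipy, OpenCV 4.12 (cv2) and the standard library are available. Lean on these libraries where they do the work, as an engineer would, in place of code of your own. Each camera call takes 0.05 s, during which the arm holds its last target. There are 200 camera calls.

## Working session

There is one attempt and no reset: what is moved stays moved. The work goes in short steps, Python scripts to look and compute and a tool call to move; the robot and the scene stay as the last step left them, time stands still between calls to the robot, and variables do not carry over. Pictures are saved under pics/ and viewed, at most 10 in all, crops included, and the job is handed in when it is done.

Besides the shell and the picture viewer there is one more tool, called after "Emit:" as a command line: name --argument value ..., lists and objects as JSON in quotes. arm_command: Moves the arm, as the interface text tells. Shifts and turns lie within -1 to 1; 1 stands for 120 mm of shift or pi/4 rad of turn. Its arguments: {"type":"object","properties":{"increments":{"type":"array"},"grip_force":{"type":"number"}},"required":["increments"]}

```bash
mkdir -p pics; ls; python3 - <<'E'
from rig import ctrl
import cv2, numpy as np
s=ctrl.sense(); print({k:np.round(v,3).tolist() for k,v in s.items()})
for n in ("scene","top"):
    im=ctrl.capture(n); cv2.imwrite(f"pics/{n}0.png",im[:,:,::-1]); c=ctrl.camera_info(n); print(n,{k:np.round(v,3).tolist() for k,v in c.items() if k in'KRt'})
E
```

```text
pics
{'time_s': 0.0, 'joints': [-1.377, 0.313, 1.498, 0.0, 1.331, -0.223], 'dq': [-0.0, -0.002, -0.0, -0.0, 0.001, 0.001], 'tau': [-0.0, -41.226, -25.975, -0.0, 0.004, -0.0], 'eef_pos': [212.475, -479.785, 230.722], 'ee_rot': [-0.001, 0.978, 0.207, 0.0], 'force': [0.187, 0.697, 0.395], 'wrist_torque': [0.009, 0.016, -0.003], 'grip_force': 0.0, 'grip_width': 1.007}
scene {'K': [[468.02, 0.0, 321.123], [0.0, 468.02, 201.97], [0.0, 0.0, 1.0]], 'R': [[-0.661, 0.75, 0.013], [0.525, 0.475, -0.706], [-0.535, -0.46, -0.708]], 't': [335.911, -225.169, 1798.907]}
top {'K': [[396.851, 0.0, 324.33], [0.0, 396.851, 201.593], [0.0, 0.0, 1.0]], 'R': [[-0.023, -1.0, 0.008], [-0.993, 0.021, -0.113], [0.113, -0.011, -0.994]], 't': [11.992, 506.201, 1125.371]}
```

View pics/scene0.png

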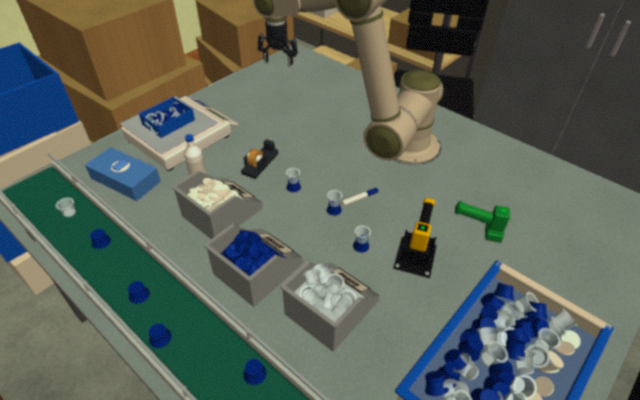

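View pics/top0.png

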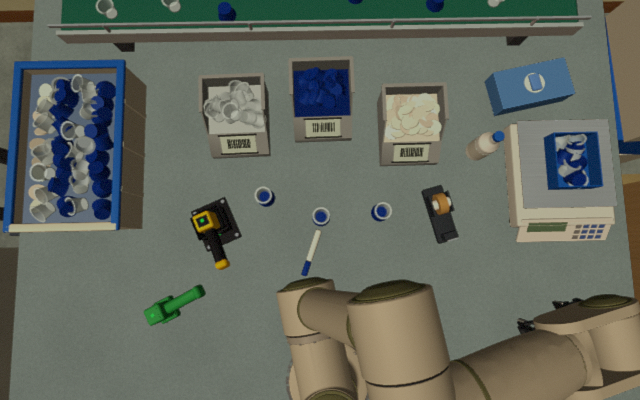

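The scene view shows the yellow scanner at (423,236) and the green decoy at (495,222). In the top view the scanner head is at (207,222) with its butt at (222,265), and the decoy is at (170,305). The blue, clear and white labels are at (323,127), (239,144) and (411,152) in the top view. The yellow object standing nose down in the black holster fits the description, and the bin heaped with dark blue caps is the middle one. I'll confirm both in one crop.

```bash
python3 - <<'E'
import cv2, numpy as np
t=cv2.imread("pics/top0.png"); s=cv2.imread("pics/scene0.png")
z=lambda a:cv2.resize(a,None,fx=4,fy=4,interpolation=cv2.INTER_CUBIC)
a=np.hstack([z(t[190:280,180:270]),z(s[190:280,380:470])]); b=np.hstack([z(t[85:145,280:370]),z(s[215:275,230:320])])
cv2.imwrite("pics/crop.png",np.vstack([a,b]))
E
```

```text
(no output)
```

View pics/crop.png

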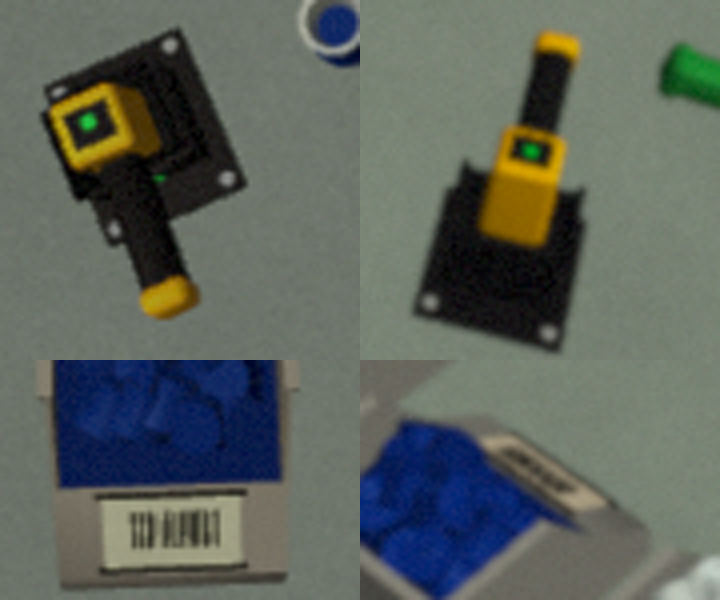

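The crop confirms both: a yellow scanner (LED at top px (202,220.5), scene px (422.7,228)) in the black holster, and the label in front of the dark blue caps (corners near top px (306,119) to (341,137)).

```bash
cat > h.py <<'E'
from rig import ctrl
import cv2, numpy as np
from scipy.spatial.transform import Rotation as Ro
def cam(n):
    c=ctrl.camera_info(n); return [np.array(c[k]) for k in 'KRt']
def ray(n,p):
    K,R,t=cam(n); d=R.T@np.linalg.solve(K,[*p,1]); return -R.T@t,d/np.linalg.norm(d)
def tri(rays):
    A=sum(np.eye(3)-np.outer(d,d) for o,d in rays); b=sum((np.eye(3)-np.outer(d,d))@o for o,d in rays)
    X=np.linalg.solve(A,b); return X,[np.linalg.norm((np.eye(3)-np.outer(d,d))@(X-o)) for o,d in rays]
def onz(r,z): o,d=r; return o+d*(z-o[2])/d[2]
def pose():
    s=ctrl.sense(); w,x,y,z=s['ee_rot']; return np.array(s['eef_pos']),Ro.from_quat([x,y,z,w])
def go(P,R):  # needed total shift (tool axes, units) and turn (units)
    p,r=pose(); return np.round(r.inv().apply(P-p)/120,3),np.round((r.inv()*R).as_rotvec()/(np.pi/4),3)
E
python3 - <<'E'
from h import *
T=lambda x,y,ox,oy:(ox+x/4-.4,oy+y/4-.4)
two=lambda a,b:tri([ray('top',a),ray('scene',b)])
print('led',two(T(88,122,180,190),T(171,152,380,190)))
for a,b in (((170,46),(70,302)),((58,92),(189,332))): print('screw',two(T(*a,180,190),T(*b,380,190)))
S=[onz(ray('top',T(*p,180,190)),8) for p in ((170,46),(58,92),(228,178),(115,228))]
print('screws z8',np.round(S,1).tolist(),np.mean(S,0))
print('butt',two(T(170,297,180,190),T(558-360,46,380,190)))
# label corners: far-left,far-right,near-right,near-left (top); scene by eye
tc=[(103,497-360),(243,493-360),(243,567-360),(103,570-360)]
print('label centre', two(T(*np.mean(tc,0),280,85),T(545-360,470-360,230,215)))
for z in (64,50,36): print(z,[np.round(onz(ray('top',T(*p,280,85)),z),1).tolist() for p in tc])
# automatic label contours in top
im=cv2.imread('pics/top0.png'); g=im.min(2)
for (u,v) in ((323,127),(239,144),(411,152)):
    m=np.zeros_like(g); m[v-16:v+16,u-26:u+26]=255
    w=cv2.morphologyEx(((g>150)&(m>0)).astype(np.uint8),cv2.MORPH_CLOSE,np.ones((9,9)))
    c=max(cv2.findContours(w,0,2)[0],key=cv2.contourArea); print(cv2.minAreaRect(c))
E
```

```text
led (array([451.93218906, 325.29170871, 134.51538277]), [np.float64(0.9998331610411202), np.float64(0.9998331610411268)])
screw (array([516.24256379, 303.89394489,   6.50306314]), [np.float64(1.140834809077802), np.float64(1.1408348090777647)])
screw (array([483.5310655 , 384.93801755,  10.12983584]), [np.float64(1.2143814821555547), np.float64(1.2143814821555894)])
screws z8 [[516.7, 302.6, 8.0], [484.4, 384.6, 8.0], [418.5, 259.6, 8.0], [384.0, 341.7, 8.0]] [450.88168346 322.09524464   8.        ]
butt (array([335.98535798, 275.76204147, 120.18967577]), [np.float64(2.4647526221459315), np.float64(2.4647526221459497)])
label centre (array([718.65804639,   3.08828879,  51.81054842]), [np.float64(3.288345247268245), np.float64(3.2883452472684556)])
64 [[743.8, 50.5, 64.0], [744.8, -50.6, 64.0], [690.0, -49.1, 64.0], [689.8, 51.5, 64.0]]
50 [[748.4, 51.0, 50.0], [749.4, -51.4, 50.0], [693.9, -49.9, 50.0], [693.7, 51.9, 50.0]]
36 [[753.1, 51.5, 36.0], [754.1, -52.2, 36.0], [697.9, -50.7, 36.0], [697.7, 52.4, 36.0]]Traceback (most recent call last):
  File "<stdin>", line 18, in <module>
ValueError: max() iterable argument is empty
```

Measured so far: LED at height 134.5 (expected 134), scanner axis near (451.5, 324), yaw about 22.9°. The label centre is near (720, 1, 50), level, yaw about 0. Moving towards the holster at the current height.

Emit:
arm_command --increments '[{"dr": [0,0,0],"offset": [0.227,-0.266,0],"hand": 1},{"dr": [0,0,0],"offset": [0.227,-0.266,0],"hand": 1},{"dr": [0,0,0],"offset": [0.227,-0.266,0],"hand": 1},{"dr": [0,0,0],"offset": [0.227,-0.266,0],"hand": 1},{"dr": [0,0,0],"offset": [0.227,-0.266,0],"hand": 1},{"dr": [0,0,0],"offset": [0.227,-0.266,0],"hand": 1},{"dr": [0,0,0],"offset": [0.227,-0.266,0],"hand": 1},{"dr": [0,0,0],"offset": [0.227,-0.266,0],"hand": 1}]'

```text
time_s: 0.9
eef_pos: [308.4, -156.7, 231.2]
ee_rot: [-0.0, 0.978, 0.207, 0.0]
force: [0.8, 0.7, 0.6]
grip_width: 1.001
grip_force: 0.0
```

Emit:
arm_command --increments '[{"dr": [0,0,0],"offset": [0.227,-0.266,0],"hand": 1},{"dr": [0,0,0],"offset": [0.227,-0.266,0],"hand": 1},{"dr": [0,0,0],"offset": [0.227,-0.266,0],"hand": 1},{"dr": [0,0,0],"offset": [0.227,-0.266,0],"hand": 1},{"dr": [0,0,0],"offset": [0.227,-0.266,0],"hand": 1},{"dr": [0,0,0],"offset": [0.227,-0.266,0],"hand": 1},{"dr": [0,0,0],"offset": [0.1,-0.1,0],"hand": 1},{"dr": [0,0,0],"offset": [0,0,0],"hand": 1}]'

```text
time_s: 1.7
eef_pos: [386.4, 100.4, 230.9]
ee_rot: [-0.0, 0.978, 0.209, -0.0]
force: [0.2, -0.6, -0.1]
grip_width: 0.997
grip_force: 0.0
```

```bash
python3 - <<'E'
from h import *
p,r=pose(); print(p,r.as_matrix().round(3).tolist(),ctrl.sense()['force'])
K,R,t=cam('wrist'); im=ctrl.capture('wrist'); cv2.imwrite('pics/w1.png',im[:,:,::-1]); np.savez('w1.npz',K=K,R=R,t=t)
print(K.tolist(),(-R.T@t).round(1),R.round(3).tolist())
print(go(np.array([451.5,324,230]),Ro.from_euler('ZX',[22.9,180],degrees=True)))
E
```

```text
[386.44602201 100.39594747 230.9359094 ] [[0.913, 0.408, -0.001], [0.408, -0.913, 0.0], [-0.001, -0.001, -1.0]] [ 0.17038751 -0.59060114 -0.09622037]
[[309.70691628693146, 0.0, 325.66039275240206], [0.0, 309.70691628693146, 195.08190007958137], [0.0, 0.0, 1.0]] [452.7 130.6 372.7] [[0.408, -0.913, -0.0], [-0.875, -0.391, 0.286], [-0.261, -0.116, -0.958]]
(array([ 1.259, -1.49 ,  0.007]), array([-0.   ,  0.001,  0.025]))
```

View pics/w1.png

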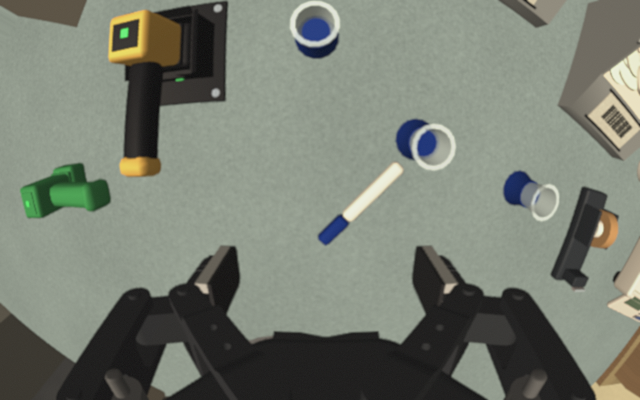

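The wrist view shows the scanner at (125,33) in its holster. Next I'll go above it.

Emit:
arm_command --increments '[{"dr": [0,0,0.025],"offset": [0.21,-0.248,0],"hand": 1},{"dr": [0,0,0],"offset": [0.21,-0.248,0],"hand": 1},{"dr": [0,0,0],"offset": [0.21,-0.248,0],"hand": 1},{"dr": [0,0,0],"offset": [0.21,-0.248,0],"hand": 1},{"dr": [0,0,0],"offset": [0.21,-0.248,0],"hand": 1},{"dr": [0,0,0],"offset": [0.21,-0.248,0],"hand": 1},{"dr": [0,0,0],"offset": [0,0,0],"hand": 1},{"dr": [0,0,0],"offset": [0,0,0],"hand": 1}]'

```text
time_s: 2.55
eef_pos: [456.3, 321.1, 230.8]
ee_rot: [0.0, 0.98, 0.197, -0.001]
force: [-0.1, 0.7, -0.2]
grip_width: 1.0
grip_force: 0.0
```

```bash
cat >> h.py <<'E'
def wray(p,f):
    d=np.load(f); K,R,t=d['K'],d['R'],d['t']; v=(np.array(p,float)-K[:2,2])/K[0,0]; a=np.linalg.norm(v)
    c=np.array([*(v/a*np.sin(a)),np.cos(a)]) if a>0 else np.array([0,0,1.]); return -R.T@t,R.T@c
def wcap(n):
    K,R,t=cam('wrist'); im=ctrl.capture('wrist')[:,:,::-1]; cv2.imwrite(f'pics/{n}.png',im); np.savez(f'{n}.npz',K=K,R=R,t=t); return im
def blob(im,lo,hi,m=4):
    w=cv2.inRange(cv2.cvtColor(np.ascontiguousarray(im),cv2.COLOR_BGR2HSV),lo,hi); n,l,s,c=cv2.connectedComponentsWithStats(w)
    return sorted([(int(s[i,4]),c[i].round(1).tolist()) for i in range(1,n) if s[i,4]>=m],reverse=True)
E
python3 - <<'E'
from h import *
p,r=pose(); print(p,r.as_euler('ZYX',degrees=True))
im=wcap('w2'); G=((45,200,150),(75,255,255)); Y=((15,150,90),(32,255,255))
for n in ('w1','w2'): print(n,blob(cv2.imread(f'pics/{n}.png'),*G)[:6],blob(cv2.imread(f'pics/{n}.png'),*Y)[:5])
E
```

```text
[456.27841875 321.12347889 230.82729975] [2.27360850e+01 6.96766394e-02 1.79978154e+02]
w1 [] [(2280, [151.6, 39.2]), (636, [139.3, 166.0]), (5, [131.0, 48.0])]
w2 [] [(2125, [322.8, 189.1]), (308, [322.7, 314.7])]
```

View pics/w2.png

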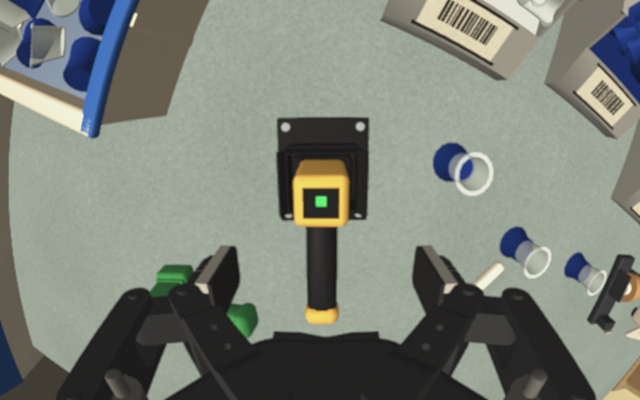

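The LED is at (321,202) in w2, and the base screws are at (285,127), (362,126), (288,215) and (362,215), so the yaw is well matched.

```bash
python3 - <<'E'
from h import *
G=((45,120,100),(75,255,255))
for n in ('w1','w2'):
    print(n,blob(cv2.imread(f'pics/{n}.png'),*G)[:6])
im=cv2.imread('pics/w2.png'); print(blob(im[110:225,275:375],(0,0,140),(180,70,255),5))
R=[wray((124,33),'w1.npz'),wray((321,202),'w2.npz'),ray('top',(201.6,220.1)),ray('scene',(422.4,227.6))]
print('wrist2',tri(R[:2])); print('all',tri(R)); print('w2 at 134',onz(R[1],134),'top134',onz(R[2],134))
S=[onz(wray(p,'w2.npz'),8) for p in ((285.5,127),(362,126.5),(288.5,215),(362,215))]; print(np.round(S,1).tolist())
y=S[0]-S[1]; print(np.degrees(np.arctan2(-y[0],y[1])))
print('face sides',[onz(wray(p,'w2.npz'),134).round(1).tolist() for p in ((294,202),(349,202))])
X=(onz(R[1],134)+tri(R)[0])/2; print(go(np.array([*X[:2],91]),Ro.from_euler('ZX',[23,180],degrees=True)))
print('label', onz(wray((603,98),'w2.npz'),50))
E
```

```text
w1 [(864, [71.2, 195.5]), (442, [30.7, 201.2]), (135, [63.2, 171.0]), (84, [123.9, 32.7]), (22, [179.1, 79.1])]
w2 [(294, [170.9, 277.2]), (278, [239.4, 322.8]), (146, [320.6, 201.1])]
[(1777, [61.2, 45.2]), (57, [10.1, 16.6]), (56, [84.7, 16.1]), (12, [13.1, 105.8]), (10, [82.5, 105.0])]
wrist2 (array([451.19429279, 323.55278214, 135.64608227]), [np.float64(0.029475179807440317), np.float64(0.0294751798074283)])
all (array([451.40377725, 324.61125161, 134.58646693]), [np.float64(0.25000800410214996), np.float64(1.2640518209847889), np.float64(1.090355115597272), np.float64(1.537815155906905)])
w2 at 134 [450.66449769 323.37789553 134.        ] top134 [452.51852014 324.58444732 134.        ]
[[481.7, 383.5, 8.0], [516.9, 300.7, 8.0], [380.6, 340.6, 8.0], [416.4, 255.2, 8.0]]
23.084618785165194
face sides [[442.2, 343.6, 134.0], [459.4, 302.4, 134.0]]
(array([-0.028, -0.042,  1.168]), array([ 0.   ,  0.001, -0.007]))
label [716.45116655   8.02387531  50.        ]
```

Emit:
arm_command --increments '[{"dr": [0,0,-0.007],"offset": [-0.028,-0.042,0.15],"hand": 1},{"dr": [0,0,0],"offset": [0,0,0.2],"hand": 1},{"dr": [0,0,0],"offset": [0,0,0.2],"hand": 1},{"dr": [0,0,0],"offset": [0,0,0.2],"hand": 1},{"dr": [0,0,0],"offset": [0,0,0.2],"hand": 1},{"dr": [0,0,0],"offset": [0,0,0.218],"hand": 1},{"dr": [0,0,0],"offset": [0,0,0],"hand": 1},{"dr": [0,0,0],"offset": [0,0,0],"hand": 1}]'

```text
time_s: 3.4
eef_pos: [451.5, 324.6, 92.2]
ee_rot: [-0.0, 0.98, 0.199, 0.0]
force: [-0.5, 0.1, 0.2]
grip_width: 0.999
grip_force: 0.0
```

```bash
python3 - <<'E'
from h import *
p,r=pose(); print(p,r.as_euler('ZYX',degrees=True)); print(go(np.array([451,323.8,91]),Ro.from_euler('ZX',[23,180],degrees=True)))
im=wcap('w3'); cv2.imwrite('pics/w3c.png',cv2.resize(im[120:360,180:480],None,fx=2,fy=2))
E
```

```text
[451.48599339 324.59361867  92.18992505] [ 2.29972662e+01 -3.11259733e-02  1.79994819e+02]
(array([-0.006,  0.005,  0.01 ]), array([ 0.   , -0.001, -0.   ]))
```

View pics/w3c.png

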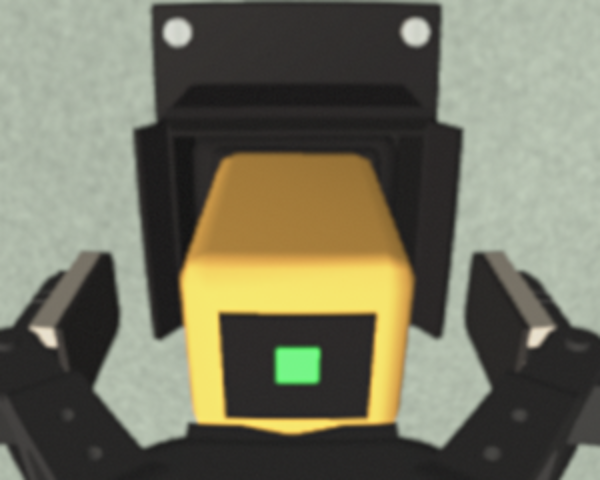

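The fingers straddle the yellow body evenly (inner faces at crop columns 115 and 470, body 182–413). Closing now.

Emit:
arm_command --increments '[{"dr": [0,0,0],"offset": [-0.004,0.003,0.01],"hand": 1},{"dr": [0,0,0],"offset": [0,0,0],"hand": -1},{"dr": [0,0,0],"offset": [0,0,0],"hand": -1},{"dr": [0,0,0],"offset": [0,0,0],"hand": -1},{"dr": [0,0,0],"offset": [0,0,0],"hand": -1},{"dr": [0,0,0],"offset": [0,0,0],"hand": -1},{"dr": [0,0,0],"offset": [0,0,0],"hand": -1},{"dr": [0,0,0],"offset": [0,0,0],"hand": -1}]' --grip_force 90

```text
time_s: 4.25
eef_pos: [451.1, 325.1, 90.5]
ee_rot: [-0.0, 0.98, 0.2, 0.001]
force: [-0.2, -1.2, 6.4]
grip_width: 0.529
grip_force: 92.2
```

Emit:
arm_command --increments '[{"dr": [0,0,0],"offset": [0,0,0],"hand": -1},{"dr": [0,0,0],"offset": [0,0,0],"hand": -1}]'

```text
time_s: 4.45
eef_pos: [451.1, 325.1, 90.5]
ee_rot: [-0.0, 0.98, 0.2, 0.001]
force: [0.6, -1.5, 5.1]
grip_width: 0.53
grip_force: 92.2
```

```bash
python3 - <<'E'
from h import *
p,r=pose(); print(p.tolist(),r.as_quat().tolist()); np.savez('pick.npz',p=p,q=r.as_quat()); s=ctrl.sense(); print(s['force'],s['wrist_torque'],s['grip_width'],s['grip_force'])
im=wcap('w4'); G=((45,120,100),(75,255,255)); print(blob(im[230:340,230:420],*G))
E
```

```text
[451.0966704401238, 325.1068131290305, 90.49981407869198] [0.9797939988147205, 0.20000839529433972, 0.0005940904499575151, -9.35680499185986e-05]
[ 0.58479783 -1.50489854  5.13059288] [0.01029079 0.05581233 0.07062711] 0.5296985397052096 92.16034054756165
[(449, [95.5, 74.0])]
```

Gripped at 45 mm opening. Lifting now, slowly at first.

Emit:
arm_command --increments '[{"dr": [0,0,0],"offset": [0,0,-0.05],"hand": -1},{"dr": [0,0,0],"offset": [0,0,-0.15],"hand": -1},{"dr": [0,0,0],"offset": [0,0,-0.2],"hand": -1},{"dr": [0,0,0],"offset": [0,0,-0.2],"hand": -1},{"dr": [0,0,0],"offset": [0,0,-0.25],"hand": -1},{"dr": [0,0,0],"offset": [0,0,-0.25],"hand": -1},{"dr": [0,0,0],"offset": [0,0,-0.25],"hand": -1},{"dr": [0,0,0],"offset": [0,0,-0.15],"hand": -1}]'

```text
time_s: 5.3
eef_pos: [450.7, 325.1, 272.2]
ee_rot: [-0.0, 0.98, 0.2, 0.001]
force: [0.0, 0.3, -1.9]
grip_width: 0.529
grip_force: 92.0
```

```bash
python3 - <<'E'
from h import *
im=wcap('w5'); G=((45,120,100),(75,255,255)); print(blob(im[230:340,230:420],*G)); s=ctrl.sense(); print(s['force'],s['grip_width'],s['eef_pos'])
a,b=40*np.pi/180,0
n=np.array([-np.sin(np.radians(37)),0,np.cos(np.radians(37))])
L=np.array([720,2,50.5])
# tool z=-n; choose roll as minimal turn from present
p,r=pose(); z=r.as_matrix()[:,2]; ax=np.cross(z,-n); ang=np.arctan2(np.linalg.norm(ax),z@-n); Rn=Ro.from_rotvec(ax/np.linalg.norm(ax)*ang)*r
print(L+167*n, go(L+167*n,Rn), Rn.as_matrix().round(3).tolist())
E
```

```text
[(445, [95.6, 73.9])]
[ 0.10497138 -0.6833227   1.61630347] 0.5282779009442258 [451.34632668 325.36168435 274.35922878]
[619.49689113   2.         183.87213018] (array([0.229, 3.028, 0.755]), array([-0.322,  0.75 , -0.   ])) [[0.735, 0.313, 0.602], [0.391, -0.92, -0.0], [0.554, 0.236, -0.799]]
```

No slip (LED unchanged in the wrist view). Translating level to in front of the blue bin.

Emit:
arm_command --increments '[{"dr": [0,0,0],"offset": [-0.02,0.2,0],"hand": -1},{"dr": [0,0,0],"offset": [-0.03,0.4,0],"hand": -1},{"dr": [0,0,0],"offset": [-0.03,0.4,0],"hand": -1},{"dr": [0,0,0],"offset": [-0.03,0.4,0],"hand": -1},{"dr": [0,0,0],"offset": [-0.03,0.4,0],"hand": -1},{"dr": [0,0,0],"offset": [-0.03,0.4,0],"hand": -1},{"dr": [0,0,0],"offset": [-0.03,0.4,0],"hand": -1},{"dr": [0,0,0],"offset": [-0.02,0.232,0],"hand": -1}]'

```text
time_s: 6.15
eef_pos: [559.8, -1.2, 268.6]
ee_rot: [-0.0, 0.98, 0.199, -0.001]
force: [-0.1, 0.2, -1.7]
grip_width: 0.527
grip_force: 92.4
```

Emit:
arm_command --increments '[{"dr": [-0.064,0.15,0],"offset": [0,0,0],"hand": -1},{"dr": [-0.064,0.15,0],"offset": [0,0,0],"hand": -1},{"dr": [-0.064,0.15,0],"offset": [0,0,0],"hand": -1},{"dr": [-0.064,0.15,0],"offset": [0,0,0],"hand": -1},{"dr": [-0.064,0.15,0],"offset": [0,0,0],"hand": -1},{"dr": [0,0,0],"offset": [0,0,0],"hand": -1},{"dr": [0,0,0],"offset": [0,0,0],"hand": -1}]'

```text
time_s: 6.85
eef_pos: [559.4, 2.0, 269.7]
ee_rot: [0.063, 0.931, 0.19, 0.307]
force: [0.0, 0.4, -1.8]
grip_width: 0.527
grip_force: 92.7
```

```bash
python3 - <<'E'
from h import *
im=wcap('w6'); p,r=pose(); print(p,r.as_matrix().round(3).tolist())
E
```

```text
[560.02665103   1.86791803 270.22665073] [[0.739, 0.315, 0.596], [0.392, -0.92, -0.0], [0.548, 0.234, -0.803]]
```

View pics/w6.png

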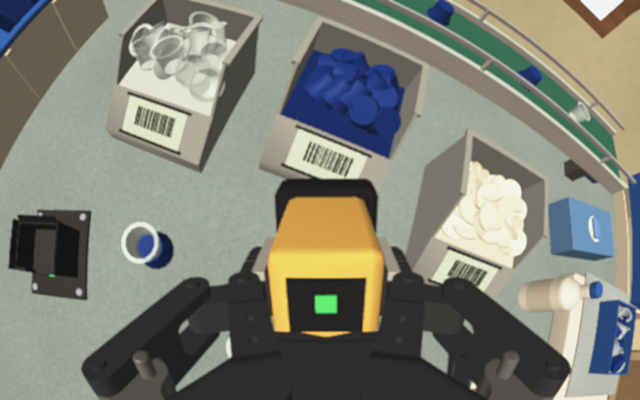

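The wrist view shows the blue bin's label just above the nose, with corners TL (297,129), TR (366,156) and BL (284,160). The diagonal midpoint is near (325,158).

```bash
python3 - <<'E'
from h import *
T=lambda x,y:(280+x/4-.4,85+y/4-.4)
tc=[(103,137),(243,133),(243,207),(103,210)]
tl,tr_,br,bl=[ray('top',T(*q)) for q in tc]
w=lambda q:wray(q,'w6.npz')
P={}
for k,a,b in (('tl',tl,(297,129)),('tr',tr_,(366,156)),('bl',bl,(284,160)),('c',ray('top',T(*np.mean(tc,0))),(325,158))):
    P[k],e=tri([a,w(b)]); print(k,P[k].round(1),np.round(e,1))
print('w6 only at 66/34.9/50.5',onz(w((297,129)),66),onz(w((366,156)),66),onz(w((284,160)),34.9),onz(w((325,158)),50.5))
print('c 4 views',tri([ray('top',T(*np.mean(tc,0))),w((325,158)),wray((603,98),'w2.npz')]))
y=P['tl']-P['tr'];x=P['tl']-P['bl'];n=np.cross(x,y);n/=np.linalg.norm(n);print(np.linalg.norm(x),np.linalg.norm(y),n, np.degrees(np.arccos(n[2])))
E
```

```text
tl [748.3  53.   49.6] [2. 2.]
tr [749.6 -50.2  51.5] [1.3 1.3]
bl [688.6  52.   67.7] [0.7 0.7]
c [721.7   2.2  50.6] [1.8 1.8]
w6 only at 66/34.9/50.5 [738.43655391  53.85492255  66.        ] [741.69397167 -46.04246217  66.        ] [703.34943925  54.63721791  34.9       ] [722.30347025   3.97513317  50.5       ]
c 4 views (array([722.55123651,   1.8484725 ,  44.93709612]), [np.float64(1.4831490850754887), np.float64(2.960134206737684), np.float64(2.670250316405385)])
62.405795766401894 103.20148024100061 [0.29038053 0.02176239 0.95666376] 16.929504589040693
```

The label centre from three sources agrees to a few mm at (721, 2.5, 50.5), matching the expected 50.5 height. Going to the reading pose.

```bash
python3 - <<'E'
from h import *
n=np.array([-np.sin(np.radians(37)),0,np.cos(np.radians(37))]); L=np.array([720.7,2.5,50.5]); p,r=pose()
print(L+167*n,go(L+167*n,r), np.degrees(np.arccos(-r.as_matrix()[:,2]@n)))
E
```

```text
[620.19689113   2.5        183.87213018] (array([-0.022, -0.015,  0.877]), array([0., 0., 0.])) 0.42195405927670354
```

Emit:
arm_command --increments '[{"dr": [0,0,0],"offset": [-0.011,-0.007,0.15],"hand": -1},{"dr": [0,0,0],"offset": [-0.011,-0.007,0.2],"hand": -1},{"dr": [0,0,0],"offset": [0,0,0.2],"hand": -1},{"dr": [0,0,0],"offset": [0,0,0.2],"hand": -1},{"dr": [0,0,0],"offset": [0,0,0.127],"hand": -1},{"dr": [0,0,0],"offset": [0,0,0],"hand": -1},{"dr": [0,0,0],"offset": [0,0,0],"hand": -1},{"dr": [0,0,0],"offset": [0,0,0],"hand": -1}]'

```text
time_s: 7.7
eef_pos: [620.3, 2.5, 184.8]
ee_rot: [0.063, 0.93, 0.19, 0.309]
force: [-0.3, -1.0, -1.7]
grip_width: 0.529
grip_force: 92.7
```

Emit:
arm_command --increments '[{"dr": [0,0,0],"offset": [0,0,0],"hand": -1},{"dr": [0,0,0],"offset": [0,0,0],"hand": -1},{"dr": [0,0,0],"offset": [0,0,0],"hand": -1},{"dr": [0,0,0],"offset": [0,0,0],"hand": -1},{"dr": [0,0,0],"offset": [0,0,0],"hand": -1},{"dr": [0,0,0],"offset": [0,0,0],"hand": -1},{"dr": [0,0,0],"offset": [0,0,0],"hand": -1},{"dr": [0,0,0],"offset": [0,0,0],"hand": -1}]'

```text
time_s: 8.5
eef_pos: [620.0, 2.4, 183.7]
ee_rot: [0.063, 0.93, 0.19, 0.308]
force: [-0.4, -0.4, -2.3]
grip_width: 0.524
grip_force: 92.7
```

```bash
python3 - <<'E'
from h import *
im=wcap('w7'); p,r=pose(); z=r.as_matrix()[:,2]; n=np.array([-np.sin(np.radians(37)),0,np.cos(np.radians(37))]); print(p,p+167*z,np.degrees(np.arccos(-z@n)),np.abs(ctrl.sense()['dq']).max())
print(blob(im[230:340,230:420],(45,120,100),(75,255,255)))
a=cv2.resize(im[90:330,180:480],None,fx=2,fy=2); t=ctrl.capture('top')[:,:,::-1]; cv2.imwrite('pics/w7c.png',np.vstack([a[:340],cv2.resize(t[60:190,205:435],(600,340)) [:260]]))
E
```

```text
[620.01281541   2.43146003 183.66577332] [719.7920225    2.37091187  49.75122532] 0.31104316774885016 0.0014733949955243087
[(447, [95.5, 73.9])]
```

View pics/w7c.png

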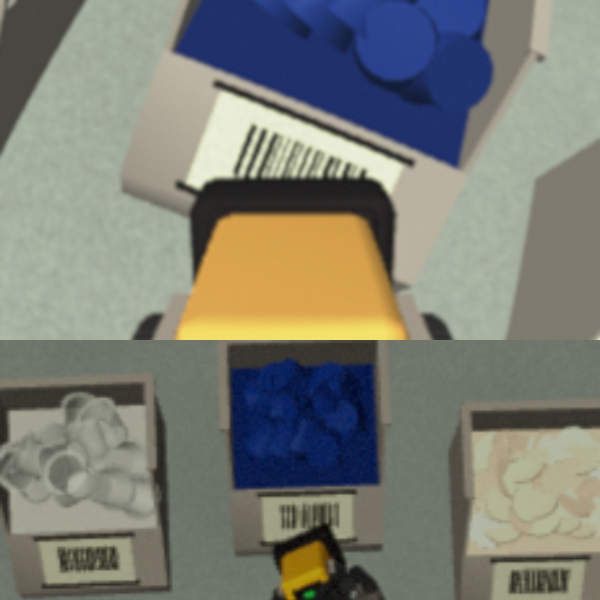

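The label is centred ahead of the nose (paper corners: TL (222,92), TR (408,163), BL (188,183) in the crop). I'll check the aim using these closer corners while holding.

```bash
python3 - <<'E'
from h import *
q=lambda x,y:wray((180+x/2,90+y/2),'w7.npz')
TL,TR,BL=onz(q(222,92),66.1),onz(q(408,163),66.1),onz(q(188,183),34.9)
print(TL,TR,BL,np.linalg.norm(TL-TR),np.linalg.norm(TL-BL),(TR+BL)/2)
E
```

```text
[738.8249235   51.35337081  66.1       ] [743.1858436  -50.31460628  66.1       ] [698.84663427  50.41562821  34.9       ] 101.76146220655785 50.72063654233889 [7.21016239e+02 5.05109667e-02 5.05000000e+01]
```

Emit:
arm_command --increments '[{"dr": [0,0,0],"offset": [0,0,0],"hand": -1},{"dr": [0,0,0],"offset": [0,0,0],"hand": -1},{"dr": [0,0,0],"offset": [0,0,0],"hand": -1},{"dr": [0,0,0],"offset": [0,0,0],"hand": -1},{"dr": [0,0,0],"offset": [0,0,0],"hand": -1},{"dr": [0,0,0],"offset": [0,0,0],"hand": -1},{"dr": [0,0,0],"offset": [0,0,0],"hand": -1},{"dr": [0,0,0],"offset": [0,0,0],"hand": -1}]'

```text
time_s: 9.4
eef_pos: [620.0, 2.4, 183.7]
ee_rot: [0.063, 0.93, 0.19, 0.308]
force: [-0.5, -0.6, -2.4]
grip_width: 0.524
grip_force: 92.7
```

Size checks out at 101.8 x 50.7, with the centre at (721, 0, 50.5) and the aim within 3 mm. It was held still for well over a second. Retracing the path now.

Emit:
arm_command --increments '[{"dr": [0,0,0],"offset": [0,0,-0.15],"hand": -1},{"dr": [0,0,0],"offset": [0,0,-0.2],"hand": -1},{"dr": [0,0,0],"offset": [0,0,-0.25],"hand": -1},{"dr": [0,0,0],"offset": [0,0,-0.2],"hand": -1},{"dr": [0,0,0],"offset": [0,0,-0.08],"hand": -1}]'

```text
time_s: 9.9
eef_pos: [556.6, 2.4, 270.5]
ee_rot: [0.064, 0.93, 0.19, 0.31]
force: [0.3, -0.1, -1.4]
grip_width: 0.528
grip_force: 92.7
```

Emit:
arm_command --increments '[{"dr": [0.064,-0.15,0],"offset": [0,0,0],"hand": -1},{"dr": [0.064,-0.15,0],"offset": [0,0,0],"hand": -1},{"dr": [0.064,-0.15,0],"offset": [0,0,0],"hand": -1},{"dr": [0.064,-0.15,0],"offset": [0,0,0],"hand": -1},{"dr": [0.064,-0.15,0],"offset": [0,0,0],"hand": -1},{"dr": [0,0,0],"offset": [0,0,0],"hand": -1},{"dr": [0,0,0],"offset": [0,0,0],"hand": -1}]'

```text
time_s: 10.6
eef_pos: [557.3, 2.6, 267.2]
ee_rot: [-0.0, 0.98, 0.2, 0.001]
force: [-0.7, 0.4, -1.1]
grip_width: 0.527
grip_force: 92.7
```

```bash
python3 - <<'E'
from h import *
d=np.load('pick.npz'); P=d['p'].copy(); P[2]=274; print(pose()[0],go(P,Ro.from_quat(d['q'])))
E
```

```text
[557.26992685   2.61845386 267.24427796] (array([ 0.24 , -2.819, -0.056]), array([ 0., -0.,  0.]))
```

Emit:
arm_command --increments '[{"dr": [0,0,0],"offset": [0.017,-0.2,-0.056],"hand": -1},{"dr": [0,0,0],"offset": [0.034,-0.4,0],"hand": -1},{"dr": [0,0,0],"offset": [0.034,-0.4,0],"hand": -1},{"dr": [0,0,0],"offset": [0.034,-0.4,0],"hand": -1},{"dr": [0,0,0],"offset": [0.034,-0.4,0],"hand": -1},{"dr": [0,0,0],"offset": [0.034,-0.4,0],"hand": -1},{"dr": [0,0,0],"offset": [0.034,-0.4,0],"hand": -1},{"dr": [0,0,0],"offset": [0.019,-0.219,0],"hand": -1}]'

```text
time_s: 11.4
eef_pos: [448.8, 327.7, 275.4]
ee_rot: [-0.001, 0.98, 0.201, 0.002]
force: [0.3, -0.6, -1.3]
grip_width: 0.53
grip_force: 92.8
```

Emit:
arm_command --increments '[{"dr": [0,0,0],"offset": [0,0,0],"hand": -1},{"dr": [0,0,0],"offset": [0,0,0],"hand": -1},{"dr": [0,0,0],"offset": [0,0,0],"hand": -1}]'

```text
time_s: 11.7
eef_pos: [451.0, 324.1, 275.3]
ee_rot: [-0.0, 0.98, 0.199, 0.001]
force: [-0.8, -0.2, -2.3]
grip_width: 0.527
grip_force: 92.9
```

```bash
python3 - <<'E'
from h import *
d=np.load('pick.npz'); P=d['p'].copy(); P[2]=274; print(pose()[0],go(P,Ro.from_quat(d['q'])))
im=wcap('w8'); print(blob(im[230:340,230:420],(45,120,100),(75,255,255)))
E
```

```text
[451.03026275 324.06949692 275.26728494] (array([ 0.004, -0.008,  0.011]), array([-0.   , -0.   , -0.001]))
[(447, [95.6, 73.9])]
```

The grip is unchanged. Aligning and lowering in stages.

Emit:
arm_command --increments '[{"dr": [0,0,0],"offset": [0.004,-0.008,0.15],"hand": -1},{"dr": [0,0,0],"offset": [0,0,0.25],"hand": -1},{"dr": [0,0,0],"offset": [0,0,0.25],"hand": -1},{"dr": [0,0,0],"offset": [0,0,0.25],"hand": -1},{"dr": [0,0,0],"offset": [0,0,0.12],"hand": -1},{"dr": [0,0,0],"offset": [0,0,0],"hand": -1},{"dr": [0,0,0],"offset": [0,0,0],"hand": -1}]'

```text
time_s: 12.45
eef_pos: [451.6, 325.6, 153.5]
ee_rot: [-0.0, 0.98, 0.199, 0.001]
force: [-0.5, -0.2, -1.2]
grip_width: 0.529
grip_force: 92.9
```

```bash
python3 - <<'E'
from h import *
d=np.load('pick.npz'); print(pose()[0],go(d['p'],Ro.from_quat(d['q'])))
E
```

```text
[451.57532967 325.64258824 153.51965831] (array([-0.006,  0.003,  0.525]), array([-0.   , -0.   , -0.001]))
```

Emit:
arm_command --increments '[{"dr": [0,0,0],"offset": [-0.004,0.002,0.08],"hand": -1},{"dr": [0,0,0],"offset": [0,0,0.1],"hand": -1},{"dr": [0,0,0],"offset": [0,0,0.1],"hand": -1},{"dr": [0,0,0],"offset": [0,0,0.1],"hand": -1},{"dr": [0,0,0],"offset": [0,0,0.07],"hand": -1},{"dr": [0,0,0],"offset": [0,0,0.04],"hand": -1},{"dr": [0,0,0],"offset": [0,0,0],"hand": -1},{"dr": [0,0,0],"offset": [0,0,0],"hand": -1}]'

```text
time_s: 13.25
eef_pos: [450.8, 325.8, 94.2]
ee_rot: [-0.0, 0.98, 0.2, 0.0]
force: [-0.5, 0.6, -2.4]
grip_width: 0.524
grip_force: 92.9
```

Emit:
arm_command --increments '[{"dr": [0,0,0],"offset": [0,0,0.03],"hand": -1},{"dr": [0,0,0],"offset": [0,0,0],"hand": -1},{"dr": [0,0,0],"offset": [0,0,0],"hand": -1}]'

```text
time_s: 13.55
eef_pos: [450.8, 325.7, 90.6]
ee_rot: [-0.0, 0.98, 0.2, 0.0]
force: [0.5, 0.9, -0.5]
grip_width: 0.529
grip_force: 92.8
```

```bash
python3 - <<'E'
from h import *
d=np.load('pick.npz'); print(pose()[0],go(d['p'],Ro.from_quat(d['q'])),ctrl.sense()['force'])
E
```

```text
[450.79506012 325.74005953  90.55032662] (array([0.   , 0.006, 0.   ]), array([-0.   ,  0.001, -0.   ])) [ 0.52056453  0.90774026 -0.45564287]
```

The scanner is touching the seat (its weight is off the wrist). I'll nudge down slightly and release.

Emit:
arm_command --increments '[{"dr": [0,0,0],"offset": [0,0.005,0.006],"hand": -1},{"dr": [0,0,0],"offset": [0,0,0],"hand": -1},{"dr": [0,0,0],"offset": [0,0,0],"hand": 0.4},{"dr": [0,0,0],"offset": [0,0,0],"hand": 0.7},{"dr": [0,0,0],"offset": [0,0,0],"hand": 1},{"dr": [0,0,0],"offset": [0,0,0],"hand": 1},{"dr": [0,0,0],"offset": [0,0,0],"hand": 1},{"dr": [0,0,0],"offset": [0,0,0],"hand": 1}]'

```text
time_s: 14.35
eef_pos: [450.8, 325.1, 89.5]
ee_rot: [0.0, 0.98, 0.2, -0.0]
force: [0.4, 0.0, 0.1]
grip_width: 1.002
grip_force: 0.0
```

```bash
python3 - <<'E'
from h import *
s=ctrl.sense(); print(s['force'],s['grip_width'],s['grip_force'],s['eef_pos']); im=wcap('w9')
for f in ('w3','w9'): print(blob(cv2.imread(f'pics/{f}.png')[230:340,230:420],(45,120,100),(75,255,255)))
E
```

```text
[0.41646613 0.01167554 0.09194374] 1.002284146771897 0.0 [450.78756591 325.07415366  89.53463038]
[(436, [98.2, 72.0])]
[(470, [95.5, 74.5])]
```

Open and free. Rising to about the w2 viewing height to compare with the original.

Emit:
arm_command --increments '[{"dr": [0,0,0],"offset": [0,0,-0.1],"hand": 1},{"dr": [0,0,0],"offset": [0,0,-0.2],"hand": 1},{"dr": [0,0,0],"offset": [0,0,-0.3],"hand": 1},{"dr": [0,0,0],"offset": [0,0,-0.3],"hand": 1},{"dr": [0,0,0],"offset": [0,0,-0.27],"hand": 1},{"dr": [0,0,0],"offset": [0,0,0],"hand": 1},{"dr": [0,0,0],"offset": [0,0,0],"hand": 1},{"dr": [0,0,0],"offset": [0,0,0],"hand": 1}]'

```text
time_s: 15.2
eef_pos: [450.4, 324.9, 229.2]
ee_rot: [0.0, 0.98, 0.2, -0.001]
force: [-0.0, 0.2, -0.1]
grip_width: 1.005
grip_force: 0.0
```

```bash
python3 - <<'E'
from h import *
print(pose()[0]); im=wcap('w10'); cv2.imwrite('pics/w10c.png',cv2.resize(im[100:340,220:420],None,fx=2.5,fy=2.5))
G=((45,120,100),(75,255,255)); b=blob(im,*G); print(b); c=[x[1] for x in b if 280<x[1][0]<360][0]
print('LED at 134', onz(wray(c,'w10.npz'),134),'before',onz(wray((320.6,201.1),'w2.npz'),134))
S=[c for a,c in blob(im[100:235,275:375],(0,0,140),(180,70,255),8) if a<200]; print([onz(wray((x+275,y+100),'w10.npz'),8).round(1).tolist() for x,y in S])
a=ctrl.capture('scene')[:,:,::-1]; o=cv2.imread('pics/scene0.png'); print('scene LED',blob(o[210:250,400:445],*G),blob(a[210:250,400:445],*G))
D=cv2.absdiff(np.ascontiguousarray(a),o)[150:290,170:420].max(2); print('scene px changed bench',(D>60).sum())
E
```

```text
[450.37801025 324.90479428 229.21385165]
[(399, [240.6, 321.3]), (308, [172.8, 274.9]), (141, [325.5, 196.5])]
LED at 134 [450.891772   325.80734214 134.        ] before [451.24603921 323.96899442 134.        ]
[[481.8, 384.1, 8.0], [516.4, 303.2, 8.0], [414.7, 260.3, 8.0], [380.3, 340.2, 8.0]]
scene LED [(10, [22.5, 17.2])] [(9, [23.0, 18.0])]
scene px changed bench 402
```

View pics/w10c.png

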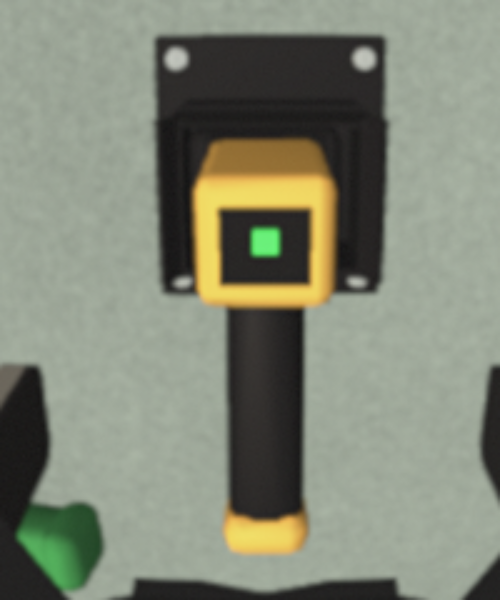

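The scanner is seated upright over the notch, with the LED within 2 mm of its original place and the gripper clear. Handing in.

```bash
python3 -c "
from rig import ctrl
print(ctrl.finish_job())"
```

```text
the job is handed in; nothing more can be done
None
```

I held the scanner on the blue caps' bin label for over a second, aimed within about 3 mm of its middle, put it back in its holster upright within about 2 mm of where it was, and handed the job in at about 15 s. The verdict was not shown, and I did not check the bystanders individually.

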